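# Fit the locating pin and guide rod to a board-test jig

## Robot

A 7-joint arm with a two-finger parallel gripper is mounted at the origin on the work surface. World frame = base frame: x ahead of the robot, y to its left, z up, the work surface at z = 0. Lengths are in m, angles in rad, forces in N, time in s.
With the tool pointing down it reaches from about 0.425 to 0.95 m from the base axis. Payload 4.7 kg.
Tool frame: the origin (TCP) lies midway between the tips of the shut fingers; the grasp point (between the pads) lies 19 mm behind it; z points along the fingers, y is the line along which they close (so a half turn about z gives the same grasp; the last joint's range is limited). The gripper opens to 85 mm and grips with 20 to 120 N. Pads are 22 mm wide; open, the fingers measure 114 mm over their backs; the gripper's body (76 mm by 85 mm) begins 54 mm behind the grasp point. The pads swing forward as they close: fully open they stand 13 mm farther back than shut.
Start: joints at [-1.195, 0.469, -0.049, 1.532, 0.024, 1.141, -0.082], TCP at [0.266, 0.62, 0.231] pointing down, gripper open.
Joint ranges: [-2.59, 2.59], [-0.33, 1.99], [-1.39, 1.29], [0.1, 2.45], [-1.04, 4.18], [0.21, 1.99], [-2.66, 2.66]. Speed limits (rad/s): [2.57, 2.57, 3.14, 3.14, 3.14, 3.14, 3.14].

## Interface

Orientations are given as [roll, pitch, yaw] about the fixed x, y, z axes, in that order (R = Rz(yaw) Ry(pitch) Rx(roll)).
In Python, from cell import bot gives the robot as it stands. The module is installed in compiled form; this text tells all that it offers.
- The arm moves only by the tool carry_out, never from a script. Its argument "deltas" is a list of rows, each an object with "offset": the shift along the world's x, y, z in units of 30 mm (1.0 is 30 mm), a list of three; "spin": the turn about the world's z in units of 5 degrees (1.0 is 5 degrees); "claw": the closure, from 0 (fully open) to 1 (shut). In form: [{"offset": [dx, dy, dz], "spin": spin, "claw": claw}, ...]. A call has 1 to 10 rows; each row is the pose to reach, as a shift and turn from the pose commanded when the call began; what a row does not reach only later rows make up. A row lasts 1/12 s, in which the tool goes at most 41.7 mm and 7.16 degrees, less where a joint would pass 70% of its speed; a pose out of reach is approached as far as the arm can. A call with a gripper value outside its range is refused whole. The fingers move at their own pace and stop on an object; "force" is the grip in N (left out, the last holds). Time passes only in rows, so rows that repeat a pose let the fingers close. It gives the time, the measured TCP pose, the force, the opening and the grip force at its end, in the units of the state.
- bot.state(): the state, without advancing time (a new reading comes with each control period).
- bot.get_image(name): name is "side" or "top"; returns the picture (480x640x3 uint8, red, green, blue); there is no depth.
- bot.camera_model(name): a dict with "mtx" (3x3 intrinsics, pixels), "D" ([k1, k2, p1, p2, k3] as OpenCV has them; the pictures are not rectified), "eye" and "attitude" of the camera in the world. Camera axes: x right, y up, looking along -z (the intrinsics and any distortion apply to the point x, -y, -z); pixel columns grow to the right and rows downward; lengths in m; the calibration is good to about 2 mm. A picture is of the moment at which its call begins. camera_model takes no time and is no camera call.
- bot.sign_off(): hands the job in; it is judged then, once.
The state is a dict: "time_s": time; "joints": joint angles; "qd": joint speeds; "tau": joint torques, N m; "position": TCP position; "tcp_rot": TCP orientation; "ft_force": force on the tool from outside, world axes, zero at the start; "moment": the same for the moment, N m; "gripper_width": finger opening in m; "gripper_force": force on a finger pad.
Only numpy, scipy, OpenCV 4.12 (cv2) and the standard library are available. Lean on these libraries where they do the work, as an engineer would, in place of code of your own. Each camera call takes 0.05 s, during which the arm holds its last target. There are 200 camera calls.

## Task

Fit the two loose steel parts from the black stand to the board-test jig: first drop the short locating pin, foot down, fully into the narrow tube socket on the base and let go of it, then thread the long guide rod down through the upper brass bushing and on through the lower one. Finish still holding the rod in the gripper, keeping it still with its foot sticking out below the lower bushing but clear of the base plate, so that a colleague can clamp it. Leave the solder reel, the multimeter and the parts tray where they are.

Things in the scene. Friction and masses are not known exactly. Their poses are not given: they have to be found in the camera images.
- jig: Fixed test jig; origin at the centre of the underside of its base plate (120 x by 250 y by 12 mm thick), z up. Blue column (36 x 30 mm, top at z 130) at jig y -95 carries two blue arms, one above the other, reaching to jig y 0, each 40 mm wide, 12 thick, with a brass bushing at jig (0, -20). Tube socket at jig (0, 90). 46 mm free height between base plate and lower bushing.
- upper_bushing (a point): Centre of the upper bushing's mouth at its top rim, 134 mm above the bench. Bore 12.5 mm, vertical, 18 mm high (116 to 134), its top 6 mm flared to about 22 mm inside (28 outside).
- lower_bushing (a point): Centre of the lower bushing's mouth at its top rim, 76 mm above the bench, straight below the upper one; same bushing (58 to 76).
- pin_socket (a point): Centre of the tube socket's mouth at its top rim, 50 mm above the bench. Steel tube, outside 20 mm, bore 13 mm, top 5 mm flared to about 21 mm inside; 38 mm deep, its floor is the base plate's top (12 mm above the bench).
- stand: Black block 60 (x) x 180 (y) x 60 mm high, fixed, origin at the centre of its underside. Two holes 11.2 mm wide and 48 mm deep at stand (0, -60) and (0, 60), one part standing upright in each; which part is in which hole varies.
- locating_pin: Short steel pin, 92 mm long, 60 g: shaft 10 mm thick, 70 mm long with a slightly chamfered flat foot (8.4 mm), then a round head to grip, 16 mm thick and 22 mm high (70 to 92 mm above the foot). Origin at the centre of the foot, z along the pin to the head. Starts upright in the stand, foot 12 mm above the bench.
- guide_rod: Long steel rod, 159 mm long, about 120 g: shaft 10 mm thick, 135 mm long with a slightly chamfered flat foot (8.4 mm), then a round head to grip, 16 mm thick and 24 mm high (135 to 159 mm above the foot). Origin at the centre of the foot, z along the rod to the head. Starts upright in the stand, foot 12 mm above the bench.
- solder_reel: Bystander: reel of solder lying flat, 60 mm across, 44 mm high, orange flanges; origin at the centre of its underside.
- multimeter: Bystander: orange multimeter lying flat, 150 x 75 x 34 mm (long along its x); origin at the centre of its underside.
- parts_tray: Bystander: grey open tray 90 x 120 x 35 mm; origin at the centre of its underside.

How it is judged:
By the outcome, as a careful person would: the job done as asked, in the order asked, and still so for the second after the job is handed in, while the arm keeps its last pose, push and grip.
It also fails if it takes over 64 s, if anything falls off the work surface, if the arm or the gripper's body presses on something with over 40 N, if the wrist force passes 120 N, or if a joint passes its speed limit or range.

## Working session

There is one attempt and no reset: what is moved stays moved. The work goes in short steps, Python scripts to look and compute and a tool call to move; the robot and the scene stay as the last step left them, time stands still between calls to the robot, and variables do not carry over. Pictures are saved under pics/ and viewed, at most 10 in all, crops included, and the job is handed in when it is done.

Besides the shell and the picture viewer there is one more tool, called after "Request:" as a command line: name --argument value ..., lists and objects as JSON in quotes. carry_out: Moves the arm, as the interface text tells. Its arguments: {"type":"object","properties":{"deltas":{"type":"array","items":{"type":"object","properties":{"offset":{"type":"array","items":{"type":"number"}},"spin":{"type":"number"},"claw":{"type":"number"}}}},"force":{"type":"number"}},"required":["deltas"]}

```bash
mkdir -p pics; cat > h.py <<'E'
import numpy as np, cv2
from cell import bot
from scipy.spatial.transform import Rotation as Ro
def cam(n):
    c=bot.camera_model(n); a=np.array(c["attitude"],float)
    R=a if a.shape==(3,3) else Ro.from_euler('xyz',a).as_matrix()
    return np.array(c["mtx"],float),np.array(c["D"],float),np.array(c["eye"],float),R
def ray(n,uv):
    K,D,e,R=cam(n); p=cv2.undistortPoints(np.array([[uv]],float),K,D)[0,0]
    d=R@np.array([p[0],-p[1],-1.]); return e,d/np.linalg.norm(d)
def onz(n,uv,z):
    e,d=ray(n,uv); return e+d*(z-e[2])/d[2]
def proj(n,P):
    K,D,e,R=cam(n); q=R.T@(np.array(P,float)-e); q=q*[1,-1,-1]
    return cv2.projectPoints(q[None],np.zeros(3),np.zeros(3),K,D)[0][0,0]
def tri(a,ua,b,ub):
    e1,d1=ray(a,ua); e2,d2=ray(b,ub)
    s=np.linalg.lstsq(np.c_[d1,-d2],e2-e1,rcond=None)[0]
    p,q=e1+d1*s[0],e2+d2*s[1]; return (p+q)/2,np.linalg.norm(p-q)
def snap(n,f=None):
    im=cv2.cvtColor(bot.get_image(n),cv2.COLOR_RGB2BGR)
    if f: cv2.imwrite('pics/'+f,im)
    return im
E
python3 - <<'E'
from h import *
for n in("top","side"):
    snap(n,n+'0.png'); print(bot.camera_model(n)); print(onz(n,(320,240),0))
print(bot.state())
E
```

```text
{'mtx': array([[466.32864419,   0.        , 320.66326966],
       [  0.        , 466.32864419, 234.18376879],
       [  0.        ,   0.        ,   1.        ]]), 'D': array([-0.07995595,  0.        ,  0.        ,  0.        ,  0.        ]), 'eye': array([ 0.5632145 , -0.05943412,  0.92083527]), 'attitude': array([ 7.89958907e-02, -3.43622890e-04, -1.58315240e+00])}
[ 0.62457026 -0.05919607  0.        ]
{'mtx': array([[445.22636971,   0.        , 316.03751636],
       [  0.        , 445.22636971, 241.22606239],
       [  0.        ,   0.        ,   1.        ]]), 'D': array([-0.05600777,  0.        ,  0.        ,  0.        ,  0.        ]), 'eye': array([0.31620455, 0.40609635, 0.63396999]), 'attitude': array([ 8.23864374e-01,  1.42522227e-03, -2.54169281e+00])}
[ 0.69877541 -0.16637984  0.        ]
{'time_s': 0.1, 'joints': array([-1.19489995,  0.46938441, -0.04858327,  1.53358473,  0.02409341,
        1.14100941, -0.08229252]), 'qd': array([ 0.00131843, -0.00143681,  0.00097888, -0.00385382,  0.0008363 ,
       -0.00110013,  0.00069563]), 'tau': array([ 7.67446345e-04, -5.11519110e+01, -4.70785447e-02, -2.38391340e+01,
        1.07229155e-02,  4.37292314e-03, -1.20275340e-05]), 'position': array([0.26561892, 0.61996128, 0.23034605]), 'tcp_rot': array([-3.13979310e+00,  6.27396413e-05,  2.73681988e+00]), 'ft_force': array([-0.8050772 , -1.06923977,  0.02306104]), 'moment': array([ 0.0333891 , -0.05021008, -0.02032399]), 'gripper_force': 0.0, 'gripper_width': 0.08491648184655588}
```

View pics/top0.png

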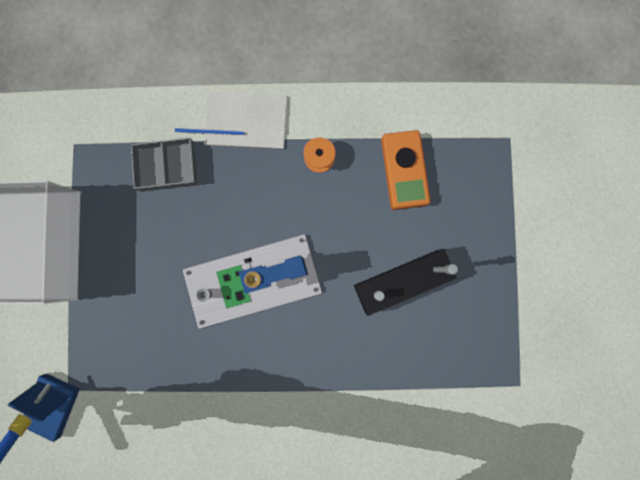

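View pics/side0.png

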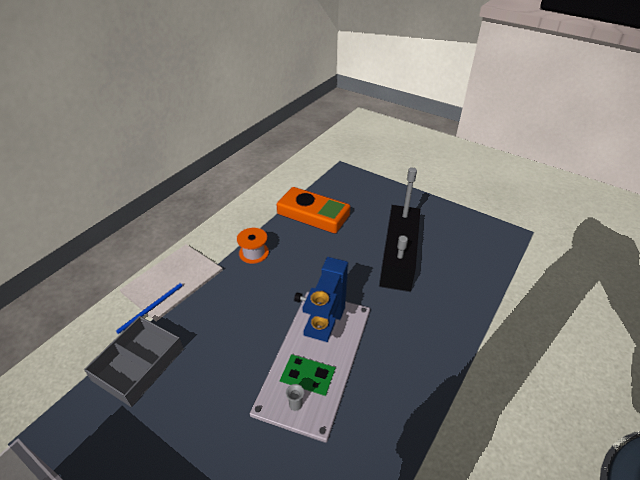

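The top view shows the pin head at about (379,296), rod head (452,269), bushings (252,280) and socket (203,295). The side view shows the same at (403,240), (412,174), (319,298)/(319,323) and (295,392).

```bash
python3 - <<'E'
from h import *
t=cv2.imread('pics/top0.png'); s=cv2.imread('pics/side0.png')
def crop(im,c,r=25,k=8): return cv2.resize(im[c[1]-r:c[1]+r,c[0]-r:c[0]+r],None,fx=266/(2*r),fy=266/(2*r),interpolation=cv2.INTER_CUBIC)
A=np.vstack([np.hstack([crop(t,c) for c in((379,296),(452,269),(252,280))]),np.hstack([crop(t,(203,295)),crop(s,(319,310)),crop(s,(295,392))])])
cv2.imwrite('pics/cr1.png',A)
def brass(im):
    h=cv2.cvtColor(im,cv2.COLOR_BGR2HSV); return cv2.inRange(h,(14,70,50),(32,255,255))
for n,im,roi in(("top",t,(225,255,55,50)),("side",s,(295,280,50,60))):
    x,y,w,h=roi; m=brass(im[y:y+h,x:x+w])
    for c in cv2.findContours(m,cv2.RETR_EXTERNAL,cv2.CHAIN_APPROX_NONE)[0]:
        if len(c)>12:
            e=cv2.fitEllipse(cv2.convexHull(c)); print(n,np.add(e[0],(x,y)),e[1])
# board jig plate corners in top
E
```

```text
top [252.35705376 279.09767914] (15.043578147888184, 15.185477256774902)
side [319.27992439 322.34672165] (12.748405456542969, 17.266902923583984)
side [319.36656952 297.77588081] (14.205286979675293, 17.901092529296875)
```

View pics/cr1.png

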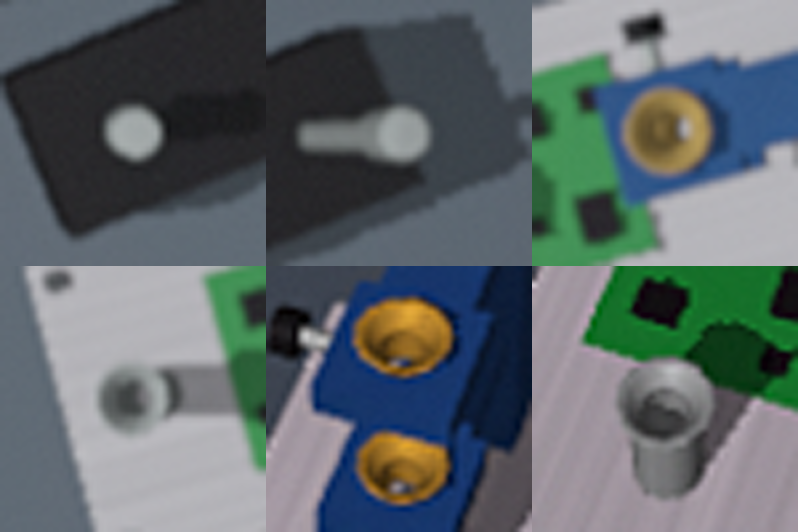

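The crops show, in top view, the pin head at (378.8,295.4), rod head (452.5,268.8), socket rim (203.0,294.4) and bushing (252.3,279.1). In side view the socket rim is at (294.8,392.3), and the bushings fit at (319.4,297.8) and (319.3,322.3).

```bash
python3 - <<'E'
from h import *
T=dict(pin=((378.8,295.4),.104),rod=((452.5,268.8),.171),ub=((252.3,279.1),.134),sock=((203.0,294.4),.050))
for k,(u,z) in T.items(): P=onz("top",u,z); print(k,P.round(4),"side px",proj("side",P).round(1))
for k,u,z in(("ub",(319.4,297.8),.134),("lb",(319.3,322.3),.076),("sock",(294.8,392.3),.05)): print("side",k,onz("side",u,z).round(4))
print("tri",tri("top",T['ub'][0],"side",(319.4,297.8)),tri("top",T['sock'][0],"side",(294.8,392.3)))
s=cv2.imread('pics/side0.png')
for c in((403,240),(412,174)):
    pass
A=np.hstack([cv2.resize(s[y-25:y+25,x-25:x+25],None,fx=8,fy=8,interpolation=cv2.INTER_CUBIC) for x,y in((403,245),(412,180))]); cv2.imwrite('pics/cr2.png',A)
# orientation from stand/jig outline in the top view
t=cv2.imread('pics/top0.png'); g=t.max(2)
m=(g<60).astype(np.uint8); m[:, :345]=0; m[:235]=0;m[330:]=0
c=max(cv2.findContours(m,cv2.RETR_EXTERNAL,cv2.CHAIN_APPROX_NONE)[0],key=cv2.contourArea); print("stand",cv2.minAreaRect(c))
a,b=[onz("top",T[k][0],z)for k,z in(("pin",.104),("rod",.171))];print(np.linalg.norm((b-a)[:2]),np.degrees(np.arctan2(*(b-a)[:2][::-1])))
a,b=[onz("top",T[k][0],z)for k,z in(("ub",.134),("sock",.05))];print(np.linalg.norm((b-a)[:2]),np.degrees(np.arctan2(*(b-a)[:2][::-1])))
E
```

```text
pin [ 0.5196 -0.1606  0.104 ] side px [402.3 237.3]
rod [ 0.5639 -0.2726  0.171 ] side px [412.1 168.4]
ub [0.5511 0.0556 0.134 ] side px [319.3 296.2]
sock [0.5221 0.1604 0.05  ] side px [294.7 389.7]
side ub [0.5492 0.058  0.134 ]
side lb [0.5489 0.0584 0.076 ]
side sock [0.5196 0.1636 0.05  ]
tri (array([0.55084342, 0.05592812, 0.13088736]), np.float64(0.000367174474799497)) (array([0.52166688, 0.16153778, 0.04483589]), np.float64(0.0005180463654521559))
stand ((405.06353759765625, 281.52587890625), (33.80946350097656, 98.08140563964844), 67.16634368896484)
0.12050293108092339 -68.42165772904606
0.10872245446676876 105.42576747254667
```

View pics/cr2.png

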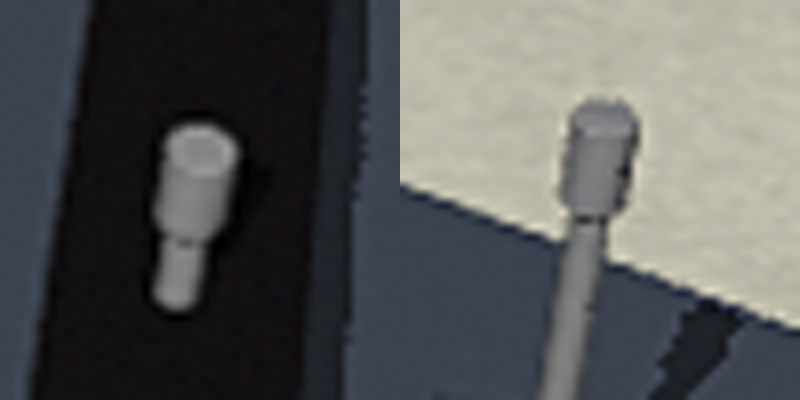

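In the side crop the heads are at (402.8,238.5) for the pin and (412.1,169.3) for the rod. They agree with the top view to about 1-2 mm, and the distances of 120.5 and 108.7 mm match the 120 and 110 mm given. Moving now.

Request:
carry_out --deltas '[{"offset": [0.6, -0.6, 0], "spin": 0, "claw": 0}, {"offset": [1.5, -1.6, 0], "spin": 0, "claw": 0}, {"offset": [2.4, -2.6, 0], "spin": 0, "claw": 0}, {"offset": [3.3, -3.6, 0], "spin": 0, "claw": 0}, {"offset": [4.2, -4.6, 0], "spin": 0, "claw": 0}, {"offset": [5.1, -5.6, 0], "spin": 0, "claw": 0}, {"offset": [5.9, -6.6, 0], "spin": 0, "claw": 0}, {"offset": [6.7, -7.6, 0], "spin": 0, "claw": 0}, {"offset": [7.4, -8.6, 0], "spin": 0, "claw": 0}, {"offset": [7.8, -9.6, 0], "spin": 0, "claw": 0}]' --force 40

```text
time_s: 0.93
position: [0.502, 0.3299, 0.2309]
tcp_rot: [-3.141, 0.001, 2.734]
ft_force: [0.3, -0.0, 0.2]
gripper_width: 0.0856
gripper_force: 0.0
```

```bash
python3 -c "
from h import *
print(bot.state())"
```

```text
{'time_s': 0.9333, 'joints': array([-0.69512498,  0.34613292,  0.0557604 ,  1.72184518, -0.02039114,
        1.07403872,  0.53074676]), 'qd': array([ 0.50274672, -0.15596463,  0.11611917,  0.23572544, -0.04752404,
       -0.06100898,  0.6399811 ]), 'tau': array([-3.38321909e+00, -4.27957249e+01, -4.53994740e-03, -2.31557178e+01,
       -3.21195472e-02,  1.27562997e-01, -4.76551261e-01]), 'position': array([0.50198211, 0.32991165, 0.23091544]), 'tcp_rot': array([-3.14124151e+00,  9.31301897e-04,  2.73449256e+00]), 'ft_force': array([ 3.30409100e-01, -2.03266347e-04,  1.54144189e-01]), 'moment': array([ 0.02254363,  0.01131831, -0.00855809]), 'gripper_force': 0.0, 'gripper_width': 0.08558598246821193}
```

Request:
carry_out --deltas '[{"offset": [0.1, -1.1, 0], "spin": 0, "claw": 0}, {"offset": [0.1, -2.3, 0], "spin": 0, "claw": 0}, {"offset": [0.2, -3.5, 0], "spin": 0, "claw": 0}, {"offset": [0.2, -4.7, 0], "spin": 0, "claw": 0}, {"offset": [0.3, -5.9, 0], "spin": 0, "claw": 0}, {"offset": [0.3, -7.1, 0], "spin": 0, "claw": 0}, {"offset": [0.4, -8.3, 0], "spin": 0, "claw": 0}, {"offset": [0.5, -9.5, 0], "spin": 0, "claw": 0}, {"offset": [0.5, -10.7, 0], "spin": 0, "claw": 0.2}, {"offset": [0.6, -11.9, 0], "spin": 0, "claw": 0.3}]'

```text
time_s: 1.77
position: [0.517, -0.0262, 0.2311]
tcp_rot: [-3.142, -0.001, 2.737]
ft_force: [0.2, -0.4, 0.1]
gripper_width: 0.0638
gripper_force: 0.0
```

Request:
carry_out --deltas '[{"offset": [0, -1.1, 0], "spin": 0, "claw": 0.3}, {"offset": [0, -2.2, 0], "spin": 0, "claw": 0.3}, {"offset": [0, -3.2, 0], "spin": 0, "claw": 0.3}, {"offset": [0, -4.0, 0], "spin": 0, "claw": 0.3}, {"offset": [0, -4.5, 0], "spin": 0, "claw": 0.3}, {"offset": [0, -4.5, 0], "spin": 0, "claw": 0.3}, {"offset": [0, -4.5, -1], "spin": 0, "claw": 0.3}, {"offset": [0, -4.5, -2], "spin": 0, "claw": 0.3}, {"offset": [0, -4.5, -3], "spin": 0, "claw": 0.3}, {"offset": [0, -4.5, -3], "spin": 0, "claw": 0.3}]'

```text
time_s: 2.6
position: [0.5138, -0.1567, 0.136]
tcp_rot: [-3.14, -0.012, 2.739]
ft_force: [-0.7, 0.4, 0.3]
gripper_width: 0.0597
gripper_force: 0.0
```

```bash
python3 - <<'E'
from h import *
for n in("top","side"): 
    im=snap(n); u=proj(n,[.519,-.16,.1]).astype(int); r=45
    globals()[n]=cv2.resize(im[u[1]-r:u[1]+r,u[0]-r:u[0]+r],None,fx=4.4,fy=4.4,interpolation=cv2.INTER_CUBIC)
cv2.imwrite('pics/g1.png',np.hstack([top,side])); print(bot.state())
E
```

```text
{'time_s': 2.7, 'joints': array([-0.01219844,  0.35955428,  0.28970495,  1.95886683, -0.13527086,
        0.84384448,  1.51759847]), 'qd': array([-0.00055114, -0.0356283 ,  0.01563281, -0.04674458,  0.00321889,
       -0.00300716,  0.00306319]), 'tau': array([-3.85508349e-02, -3.72683001e+01,  2.57324249e+00, -1.80298430e+01,
       -9.20472143e-03,  5.82419091e-02,  4.56927883e-03]), 'position': array([ 0.51750135, -0.15835146,  0.1409607 ]), 'tcp_rot': array([-3.14151356e+00, -2.31886825e-03,  2.73804391e+00]), 'ft_force': array([0.84578486, 0.16268221, 0.08508434]), 'moment': array([-0.02882634, -0.02701322,  0.01733107]), 'gripper_force': 0.0, 'gripper_width': 0.05957771725541171}
```

View pics/g1.png

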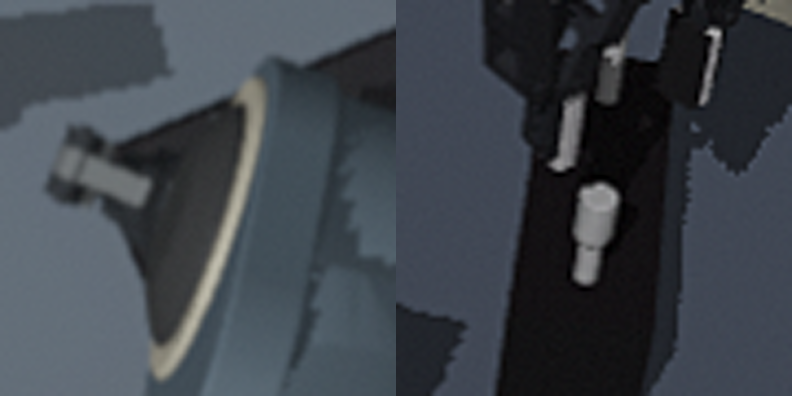

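The top view is blocked by the hand. The side view shows the pin head (597,210 in the crop) below and between the two pads at (560,165) and (705,105). Descending to grasp.

Request:
carry_out --deltas '[{"offset": [0, 0, -0.6], "spin": 0, "claw": 0.3}, {"offset": [0, 0, -1.2], "spin": 0, "claw": 0.3}, {"offset": [0, 0, -1.8], "spin": 0, "claw": 0.3}, {"offset": [0, 0, -2.2], "spin": 0, "claw": 0.3}, {"offset": [0, 0, -2.2], "spin": 0, "claw": 0.3}, {"offset": [0, 0, -2.2], "spin": 0, "claw": 0.6}, {"offset": [0, 0, -2.2], "spin": 0, "claw": 0.7}, {"offset": [0, 0, -2.2], "spin": 0, "claw": 0.75}, {"offset": [0, 0, -2.2], "spin": 0, "claw": 0.78}, {"offset": [0, 0, -2.2], "spin": 0, "claw": 0.8}]' --force 40

```text
time_s: 3.53
position: [0.5183, -0.1596, 0.0762]
tcp_rot: [3.141, 0.001, 2.737]
ft_force: [-1.0, -0.3, 0.0]
gripper_width: 0.0171
gripper_force: 0.0
```

Request:
carry_out --deltas '[{"offset": [0, 0, 0], "spin": 0, "claw": 0.85}, {"offset": [0, 0, 0], "spin": 0, "claw": 0.9}, {"offset": [0, 0, 0], "spin": 0, "claw": 1}, {"offset": [0, 0, 0], "spin": 0, "claw": 1}, {"offset": [0, 0, 0], "spin": 0, "claw": 1}]'

```text
time_s: 3.95
position: [0.5186, -0.1598, 0.0762]
tcp_rot: [3.141, 0.002, 2.737]
ft_force: [0.0, 0.3, 5.6]
gripper_width: 0.0145
gripper_force: 39.0
```

Request:
carry_out --deltas '[{"offset": [0, 0, 0.3], "spin": 0, "claw": 1}, {"offset": [0, 0, 0.7], "spin": 0, "claw": 1}, {"offset": [0, 0, 1.2], "spin": 0, "claw": 1}, {"offset": [0, 0, 1.8], "spin": 0, "claw": 1}, {"offset": [0, 0, 2.5], "spin": 0, "claw": 1}, {"offset": [0, 0, 3.2], "spin": 0, "claw": 1}, {"offset": [0, 0, 3.9], "spin": 0, "claw": 1}, {"offset": [0, 0, 4.6], "spin": 0, "claw": 1}, {"offset": [0, 0, 4.6], "spin": 0, "claw": 1}, {"offset": [0, 0, 4.6], "spin": 0, "claw": 1}]'

```text
time_s: 4.78
position: [0.5181, -0.1596, 0.2144]
tcp_rot: [3.141, 0.002, 2.737]
ft_force: [0.2, -0.1, -1.0]
gripper_width: 0.0146
gripper_force: 39.0
```

Request:
carry_out --deltas '[{"offset": [0, 0.5, 0], "spin": 0, "claw": 1}, {"offset": [0, 1.3, 0], "spin": 0, "claw": 1}, {"offset": [0, 2.2, 0], "spin": 0, "claw": 1}, {"offset": [0, 3.1, 0], "spin": 0, "claw": 1}, {"offset": [0, 4.0, 0], "spin": 0, "claw": 1}, {"offset": [0, 4.9, 0], "spin": 0, "claw": 1}, {"offset": [0, 5.8, 0], "spin": 0, "claw": 1}, {"offset": [0, 6.7, 0], "spin": 0, "claw": 1}, {"offset": [0, 7.6, 0], "spin": 0, "claw": 1}, {"offset": [0, 8.5, 0], "spin": 0, "claw": 1}]'

```text
time_s: 5.62
position: [0.5164, 0.0965, 0.2117]
tcp_rot: [-3.139, -0.003, 2.737]
ft_force: [0.5, 0.2, 0.1]
gripper_width: 0.0149
gripper_force: 39.0
```

Request:
carry_out --deltas '[{"offset": [0.1, 0.8, 0], "spin": 0, "claw": 1}, {"offset": [0.1, 1.4, 0], "spin": 0, "claw": 1}, {"offset": [0.1, 1.9, 0], "spin": 0, "claw": 1}, {"offset": [0.1, 2.2, 0], "spin": 0, "claw": 1}, {"offset": [0.1, 2.2, 0], "spin": 0, "claw": 1}, {"offset": [0.1, 2.2, -0.7], "spin": 0, "claw": 1}, {"offset": [0.1, 2.2, -1.4], "spin": 0, "claw": 1}, {"offset": [0.1, 2.2, -2.0], "spin": 0, "claw": 1}, {"offset": [0.1, 2.2, -2.0], "spin": 0, "claw": 1}, {"offset": [0.1, 2.2, -2.0], "spin": 0, "claw": 1}]'

```text
time_s: 6.45
position: [0.5201, 0.1599, 0.1524]
tcp_rot: [-3.139, -0.002, 2.735]
ft_force: [0.3, -0.0, -0.7]
gripper_width: 0.0143
gripper_force: 39.1
```

```bash
python3 - <<'E'
from h import *
for n in("top","side"): 
    im=snap(n,n+'2.png'); u=proj(n,[.521,.162,.07]).astype(int); r=45
    print(n,u-r)
    globals()[n]=cv2.resize(im[u[1]-r:u[1]+r,u[0]-r:u[0]+r],None,fx=4.4,fy=4.4,interpolation=cv2.INTER_CUBIC)
s=bot.state();print(s['position'],s['gripper_width'],s['ft_force'],proj("side",s['position']))
cv2.imwrite('pics/g2.png',np.hstack([top,side]))
E
```

```text
top [154 250]
side [249 338]
[0.52156621 0.16089794 0.15424463] 0.0148593937121234 [ 0.08731585 -0.18931795 -0.05970964] [291.93867    348.89198725]
```

View pics/g2.png

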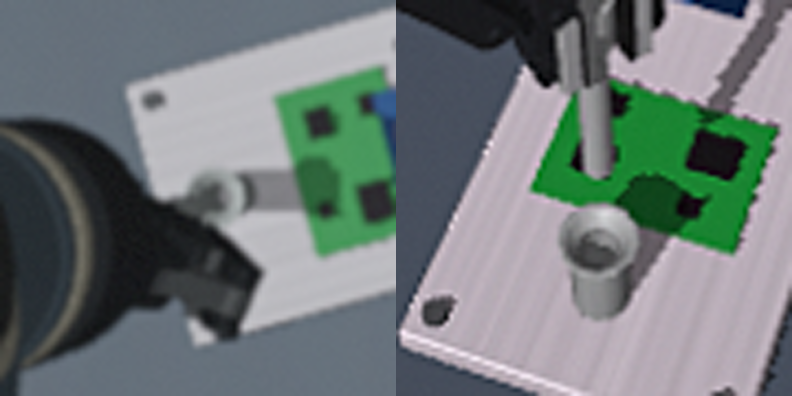

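In the side crop, the pin hangs straight with its foot at (600,176), above and behind the socket mouth at (599,237). The top view shows the socket rim at (215,192), partly hidden by the hand.

```bash
python3 - <<'E'
from h import *
P=onz("side",(295.4,377.5),.090); print(P, onz("side",(294.8,392.3),.05), proj("side",[.5215,.161,.09]))
E
```

```text
[0.51798586 0.16207546 0.09      ] [0.51963798 0.16356048 0.05      ] [293.78543581 375.60991923]
```

Request:
carry_out --deltas '[{"offset": [0.05, 0.05, 0], "spin": 0, "claw": 1}, {"offset": [0.05, 0.05, -0.5], "spin": 0, "claw": 1}, {"offset": [0.05, 0.05, -1.0], "spin": 0, "claw": 1}, {"offset": [0.05, 0.05, -1.2], "spin": 0, "claw": 1}, {"offset": [0.05, 0.05, -1.3], "spin": 0, "claw": 1}, {"offset": [0.05, 0.05, -1.4], "spin": 0, "claw": 1}, {"offset": [0.05, 0.05, -1.5], "spin": 0, "claw": 1}, {"offset": [0.05, 0.05, -1.6], "spin": 0, "claw": 1}, {"offset": [0.05, 0.05, -1.65], "spin": 0, "claw": 1}]'

```text
time_s: 7.3
position: [0.5225, 0.1632, 0.104]
tcp_rot: [3.141, 0.0, 2.737]
ft_force: [-0.5, 0.4, -1.3]
gripper_width: 0.0148
gripper_force: 39.2
```

Request:
carry_out --deltas '[{"offset": [0, 0, -0.1], "spin": 0, "claw": 1}, {"offset": [0, 0, -0.2], "spin": 0, "claw": 1}, {"offset": [0, 0, -0.3], "spin": 0, "claw": 1}, {"offset": [0, 0, -0.3], "spin": 0, "claw": 1}]'

```text
time_s: 7.63
position: [0.5219, 0.1628, 0.0941]
tcp_rot: [-3.141, -0.001, 2.737]
ft_force: [0.1, -0.4, -1.4]
gripper_width: 0.0146
gripper_force: 39.2
```

Request:
carry_out --deltas '[{"offset": [0, 0, -0.1], "spin": 0, "claw": 1}, {"offset": [0, 0, -0.2], "spin": 0, "claw": 1}, {"offset": [0, 0, -0.3], "spin": 0, "claw": 1}, {"offset": [0, 0, -0.4], "spin": 0, "claw": 1}, {"offset": [0, 0, -0.5], "spin": 0, "claw": 1}, {"offset": [0, 0, -0.5], "spin": 0, "claw": 1}]'

```text
time_s: 8.13
position: [0.5219, 0.1628, 0.0791]
tcp_rot: [-3.141, -0.001, 2.737]
ft_force: [0.8, 0.5, -1.0]
gripper_width: 0.0148
gripper_force: 39.2
```

Request:
carry_out --deltas '[{"offset": [0, 0, -0.1], "spin": 0, "claw": 1}, {"offset": [0, 0, -0.1], "spin": 0, "claw": 1}, {"offset": [0, 0, -0.1], "spin": 0, "claw": 0.8}, {"offset": [0, 0, -0.1], "spin": 0, "claw": 0.7}, {"offset": [0, 0, -0.1], "spin": 0, "claw": 0.5}, {"offset": [0, 0, -0.1], "spin": 0, "claw": 0.3}, {"offset": [0, 0, -0.1], "spin": 0, "claw": 0.3}, {"offset": [0, 0, -0.1], "spin": 0, "claw": 0.3}]'

```text
time_s: 8.8
position: [0.5224, 0.163, 0.077]
tcp_rot: [3.141, 0.0, 2.737]
ft_force: [-0.9, 0.5, -0.0]
gripper_width: 0.0599
gripper_force: 0.0
```

Request:
carry_out --deltas '[{"offset": [0, 0, 0.5], "spin": 0, "claw": 0.3}, {"offset": [0, 0, 1.2], "spin": 0, "claw": 0.3}, {"offset": [0, 0, 2.0], "spin": 0, "claw": 0.3}, {"offset": [0, 0, 3.0], "spin": 0, "claw": 0.3}, {"offset": [0, 0, 4.0], "spin": 0, "claw": 0.3}, {"offset": [0, 0, 5.0], "spin": 0, "claw": 0.3}, {"offset": [0, -0.8, 5.5], "spin": 0, "claw": 0.3}, {"offset": [0, -1.8, 5.8], "spin": 0, "claw": 0.3}, {"offset": [0, -2.8, 5.8], "spin": 0, "claw": 0.3}, {"offset": [0, -3.8, 5.8], "spin": 0, "claw": 0.3}]'

```text
time_s: 9.63
position: [0.5225, 0.0479, 0.2519]
tcp_rot: [3.14, 0.002, 2.738]
ft_force: [0.5, -0.2, -0.9]
gripper_width: 0.0594
gripper_force: 0.0
```

Request:
carry_out --deltas '[{"offset": [0.1, -1.0, 0], "spin": 0, "claw": 0.3}, {"offset": [0.3, -2.0, 0], "spin": 0, "claw": 0.3}, {"offset": [0.4, -3.0, 0], "spin": 0, "claw": 0.3}, {"offset": [0.5, -4.0, 0], "spin": 0, "claw": 0.3}, {"offset": [0.6, -5.0, 0], "spin": 0, "claw": 0.3}, {"offset": [0.8, -6.0, 0], "spin": 0, "claw": 0.3}, {"offset": [0.9, -7.0, 0], "spin": 0, "claw": 0.3}, {"offset": [1.1, -8.0, 0], "spin": 0, "claw": 0.3}, {"offset": [1.2, -8.7, 0], "spin": 0, "claw": 0.3}, {"offset": [1.2, -8.7, 0], "spin": 0, "claw": 0.3}]'

```text
time_s: 10.47
position: [0.5575, -0.2182, 0.2509]
tcp_rot: [-3.138, 0.001, 2.729]
ft_force: [0.1, -1.3, -0.6]
gripper_width: 0.0592
gripper_force: 0.0
```

```bash
python3 - <<'E'
from h import *
im=[]
for n in("top","side"): 
    a=snap(n,n+'3.png'); u=proj(n,[.521,.162,.07]).astype(int); r=45
    print(n,u-r); im.append(cv2.resize(a[u[1]-r:u[1]+r,u[0]-r:u[0]+r],None,fx=4.4,fy=4.4,interpolation=cv2.INTER_CUBIC))
s=bot.state();print(s['position'],s['gripper_width'],s['joints'])
for n in("top","side"): print(proj(n,[.522,.1625,.104]),proj(n,[.522,.1625,.05]))
cv2.imwrite('pics/g3.png',np.hstack(im))
E
```

```text
top [154 250]
side [249 338]
[ 0.55798303 -0.21259634  0.25058718] 0.0594892339667703 [ 0.02419671  0.33211864  0.34923689  1.71931265 -0.12496401  1.11264474
  1.57546055]
[194.09511241 295.99809435] [201.87108837 294.47880386]
[292.43812199 370.7824601 ] [293.90321914 390.87459753]
```

View pics/g3.png

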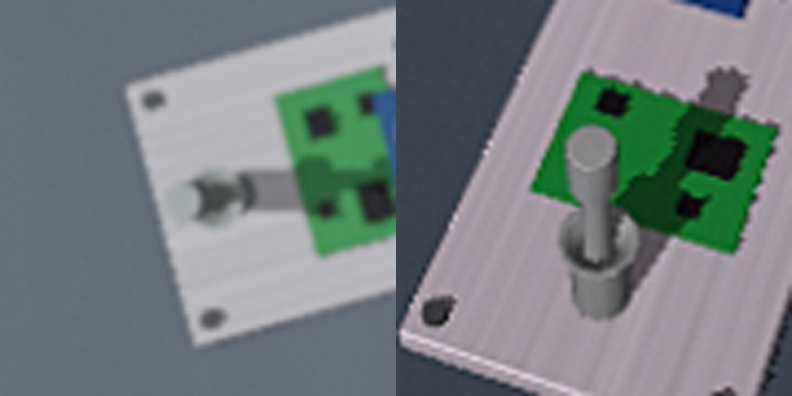

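The pin stands fully in the socket: the side crop shows the head top at (592,145), px (293.5,371), and a seated pin predicts row 370.8. Next is the rod.

Request:
carry_out --deltas '[{"offset": [0.1, -0.8, 0], "spin": 0, "claw": 0.3}, {"offset": [0.15, -1.6, 0], "spin": 0, "claw": 0.3}, {"offset": [0.15, -2.0, 0], "spin": 0, "claw": 0.3}, {"offset": [0.15, -2.0, 0], "spin": 0, "claw": 0.3}, {"offset": [0.15, -2.0, -0.8], "spin": 0, "claw": 0.3}, {"offset": [0.15, -2.0, -1.6], "spin": 0, "claw": 0.3}, {"offset": [0.15, -2.0, -2.4], "spin": 0, "claw": 0.3}, {"offset": [0.15, -2.0, -3.2], "spin": 0, "claw": 0.3}, {"offset": [0.15, -2.0, -3.6], "spin": 0, "claw": 0.3}, {"offset": [0.15, -2.0, -3.6], "spin": 0, "claw": 0.3}]'

```text
time_s: 11.4
position: [0.5613, -0.2689, 0.1399]
tcp_rot: [3.14, -0.007, 2.739]
ft_force: [0.3, 0.2, -0.1]
gripper_width: 0.0597
gripper_force: 0.0
```

Request:
carry_out --deltas '[{"offset": [0, 0, 0], "spin": 0, "claw": 0.6}, {"offset": [0, 0, 0], "spin": 0, "claw": 0.7}, {"offset": [0, 0, 0], "spin": 0, "claw": 0.78}, {"offset": [0, 0, 0], "spin": 0, "claw": 0.82}, {"offset": [0, 0, 0], "spin": 0, "claw": 0.9}, {"offset": [0, 0, 0], "spin": 0, "claw": 1}, {"offset": [0, 0, 0], "spin": 0, "claw": 1}, {"offset": [0, 0, 0], "spin": 0, "claw": 1}, {"offset": [0, 0, 0], "spin": 0, "claw": 1}]' --force 60

```text
time_s: 12.15
position: [0.564, -0.2725, 0.1446]
tcp_rot: [3.141, 0.003, 2.737]
ft_force: [-0.4, 0.9, 5.8]
gripper_width: 0.0141
gripper_force: 58.6
```

Request:
carry_out --deltas '[{"offset": [0, 0, 0.3], "spin": 0, "claw": 1}, {"offset": [0, 0, 0.7], "spin": 0, "claw": 1}, {"offset": [0, 0, 1.2], "spin": 0, "claw": 1}, {"offset": [0, 0, 1.8], "spin": 0, "claw": 1}, {"offset": [0, 0, 2.5], "spin": 0, "claw": 1}, {"offset": [0, 0, 3.2], "spin": 0, "claw": 1}, {"offset": [0, 0, 3.9], "spin": 0, "claw": 1}, {"offset": [0, 0, 4.6], "spin": 0, "claw": 1}, {"offset": [0, 0, 5.0], "spin": 0, "claw": 1}, {"offset": [0, 0, 5.0], "spin": 0, "claw": 1}]'

```text
time_s: 12.98
position: [0.5638, -0.273, 0.2965]
tcp_rot: [3.141, 0.006, 2.736]
ft_force: [0.3, -0.7, -1.0]
gripper_width: 0.0141
gripper_force: 58.5
```

Request:
carry_out --deltas '[{"offset": [0, 0.5, 0], "spin": 0, "claw": 1}, {"offset": [0, 1.3, 0], "spin": 0, "claw": 1}, {"offset": [-0.1, 2.2, 0], "spin": 0, "claw": 1}, {"offset": [-0.1, 3.1, 0], "spin": 0, "claw": 1}, {"offset": [-0.2, 4.0, 0], "spin": 0, "claw": 1}, {"offset": [-0.2, 4.9, 0], "spin": 0, "claw": 1}, {"offset": [-0.3, 5.8, 0], "spin": 0, "claw": 1}, {"offset": [-0.3, 6.7, 0], "spin": 0, "claw": 1}, {"offset": [-0.4, 7.6, 0], "spin": 0, "claw": 1}, {"offset": [-0.4, 8.5, 0], "spin": 0, "claw": 1}]'

```text
time_s: 13.82
position: [0.5493, -0.0158, 0.2916]
tcp_rot: [-3.14, -0.003, 2.737]
ft_force: [0.3, 0.1, -1.5]
gripper_width: 0.0141
gripper_force: 58.5
```

Request:
carry_out --deltas '[{"offset": [0, 0.8, 0], "spin": 0, "claw": 1}, {"offset": [0, 1.5, 0], "spin": 0, "claw": 1}, {"offset": [0, 2.1, 0], "spin": 0, "claw": 1}, {"offset": [0, 2.5, 0], "spin": 0, "claw": 1}, {"offset": [0, 2.5, 0], "spin": 0, "claw": 1}, {"offset": [0, 2.5, 0], "spin": 0, "claw": 1}, {"offset": [0, 2.5, 0], "spin": 0, "claw": 1}]'

```text
time_s: 14.4
position: [0.5507, 0.0562, 0.2925]
tcp_rot: [-3.14, -0.0, 2.735]
ft_force: [-0.2, -1.5, -0.9]
gripper_width: 0.0139
gripper_force: 58.5
```

```bash
python3 - <<'E'
from h import *
im=[]
for n in("top","side"): 
    a=snap(n,n+'4.png'); u=proj(n,[.551,.0575,.16]).astype(int); r=45
    print(n,u-r); im.append(cv2.resize(a[u[1]-r:u[1]+r,u[0]-r:u[0]+r],None,fx=4.4,fy=4.4,interpolation=cv2.INTER_CUBIC))
s=bot.state();print(s['position'],s['tcp_rot'],s['gripper_width'],s['joints'])
P=s['position']-[0,0,.1326]; print(P,proj("side",P),proj("side",P+[0,0,.1]))
cv2.imwrite('pics/g4.png',np.hstack(im))
E
```

```text
top [203 234]
side [273 240]
[0.55081811 0.05611765 0.29274752] [-3.14091125e+00  7.58036345e-05  2.73404298e+00] 0.01406866173095075 [-0.35550557  0.2182873   0.21333641  1.75522537 -0.04906973  1.17360245
  1.03517011]
[0.55081811 0.05611765 0.16014752] [319.28892804 284.54460586] [319.57036071 231.78207894]
```

View pics/g4.png

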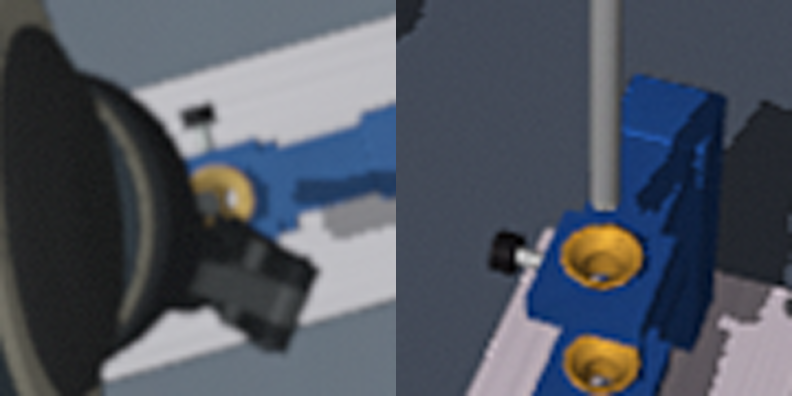

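The side crop shows the rod vertical with its foot at about (604,206), px (320.3,286.8), just above the upper bushing mouth at (602,256). The top view is mostly blocked by the hand.

```bash
python3 - <<'E'
from h import *
print(onz("side",(320.3,286.8),.16),onz("side",(319.4,297.8),.134),onz("side",(319.3,322.3),.076))
E
```

```text
[0.5473339  0.05872112 0.16      ] [0.54922854 0.05801177 0.134     ] [0.54891263 0.05836168 0.076     ]
```

Request:
carry_out --deltas '[{"offset": [0.04, 0.01, -0.3], "spin": 0, "claw": 1}, {"offset": [0.04, 0.01, -0.6], "spin": 0, "claw": 1}, {"offset": [0.04, 0.01, -0.8], "spin": 0, "claw": 1}, {"offset": [0.04, 0.01, -0.9], "spin": 0, "claw": 1}, {"offset": [0.04, 0.01, -1.0], "spin": 0, "claw": 1}, {"offset": [0.04, 0.01, -1.1], "spin": 0, "claw": 1}, {"offset": [0.04, 0.01, -1.2], "spin": 0, "claw": 1}, {"offset": [0.04, 0.01, -1.2], "spin": 0, "claw": 1}]'

```text
time_s: 15.17
position: [0.5517, 0.0582, 0.2563]
tcp_rot: [-3.141, -0.001, 2.737]
ft_force: [0.1, 0.3, -1.5]
gripper_width: 0.0139
gripper_force: 58.6
```

Request:
carry_out --deltas '[{"offset": [0, 0, -0.15], "spin": 0, "claw": 1}, {"offset": [0, 0, -0.3], "spin": 0, "claw": 1}, {"offset": [0, 0, -0.5], "spin": 0, "claw": 1}, {"offset": [0, 0, -0.7], "spin": 0, "claw": 1}, {"offset": [0, 0, -0.9], "spin": 0, "claw": 1}, {"offset": [0, 0, -1.1], "spin": 0, "claw": 1}, {"offset": [0, 0, -1.3], "spin": 0, "claw": 1}, {"offset": [0, 0, -1.4], "spin": 0, "claw": 1}, {"offset": [0, 0, -1.4], "spin": 0, "claw": 1}]'

```text
time_s: 15.92
position: [0.5516, 0.0584, 0.2138]
tcp_rot: [-3.141, -0.001, 2.737]
ft_force: [0.7, -0.1, -1.4]
gripper_width: 0.014
gripper_force: 58.6
```

Request:
carry_out --deltas '[{"offset": [0, 0, -0.1], "spin": 0, "claw": 1}, {"offset": [0, 0, -0.2], "spin": 0, "claw": 1}, {"offset": [0, 0, -0.3], "spin": 0, "claw": 1}, {"offset": [0, 0, -0.4], "spin": 0, "claw": 1}, {"offset": [0, 0, -0.5], "spin": 0, "claw": 1}, {"offset": [0, 0, -0.5], "spin": 0, "claw": 1}]'

```text
time_s: 16.42
position: [0.5517, 0.0584, 0.1991]
tcp_rot: [-3.141, -0.001, 2.737]
ft_force: [-0.6, -1.3, -2.2]
gripper_width: 0.0143
gripper_force: 58.6
```

Request:
carry_out --deltas '[{"offset": [0, 0, -0.1], "spin": 0, "claw": 1}, {"offset": [0, 0, -0.2], "spin": 0, "claw": 1}, {"offset": [0, 0, -0.35], "spin": 0, "claw": 1}, {"offset": [0, 0, -0.5], "spin": 0, "claw": 1}, {"offset": [0, 0, -0.65], "spin": 0, "claw": 1}, {"offset": [0, 0, -0.8], "spin": 0, "claw": 1}, {"offset": [0, 0, -0.9], "spin": 0, "claw": 1}, {"offset": [0, 0, -1.0], "spin": 0, "claw": 1}, {"offset": [0, 0, -1.0], "spin": 0, "claw": 1}, {"offset": [0, 0, -1.0], "spin": 0, "claw": 1}]'

```text
time_s: 17.25
position: [0.5518, 0.0583, 0.1695]
tcp_rot: [-3.141, -0.001, 2.737]
ft_force: [-0.8, -0.6, -1.8]
gripper_width: 0.0139
gripper_force: 58.6
```

```bash
python3 - <<'E'
from h import *
im=[]
for n,p,r in(("top",[.54,.09,.1],55),("side",[.54,.1,.1],75)): 
    a=snap(n,n+'5.png'); u=proj(n,p).astype(int)
    im.append(cv2.resize(a[u[1]-r:u[1]+r,u[0]-r:u[0]+r],(400,400),interpolation=cv2.INTER_CUBIC))
s=bot.state();print(s['position'],s['ft_force'],s['moment'],s['gripper_width'])
cv2.imwrite('pics/g5.png',np.hstack(im))
E
```

```text
[0.55184631 0.05828255 0.16975358] [-1.08237203 -0.26200201 -1.0615194 ] [-0.20865436  0.18079293 -0.00555692] 0.014124996909268205
```

View pics/g5.png

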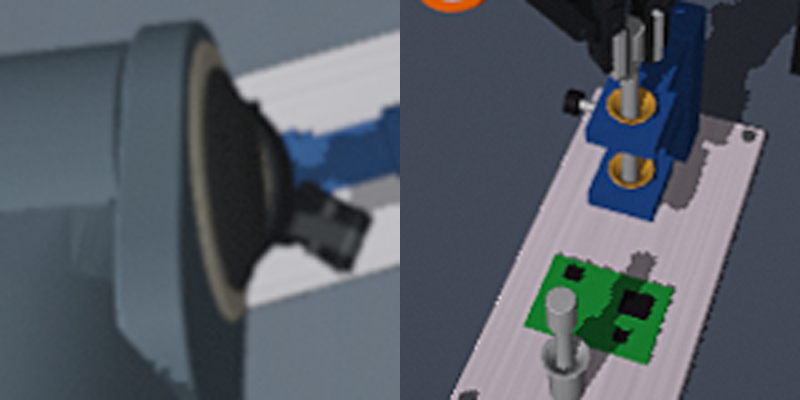

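The side crop shows the rod through the upper bushing (631,105) and the lower one (631,172), still in the gripper. The pin is seated in its socket at (565,355). The foot is at about 37 mm, between the base plate (12) and the lower bushing's underside (58), with no contact force.

```bash
python3 -c "
from h import *
print(bot.sign_off())"
```

```text
the job is handed in; nothing more can be done
None
```

I handed the job in at about 17 s: the pin is fully seated in its socket and released, and the rod is through both bushings, held still in the gripper with its foot about 25 mm above the base plate.

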